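# Feed a spine panel between the guide rails and emboss it

## Task

Emboss the blue panel. With the fingertips, gently push it flat along the wooden feed table, in between the two dark steel guide rails, until its front end rests against the stop bar beyond the die of the green seal press; then press the lever's knob down firmly until the die bears on the panel, and let the lever come back up. The panel is only pushed, never squeezed, lifted or tipped; do not use the press before the panel is home, and leave everything else on the desk where it stands.

Things in the scene. Friction and masses are not known exactly. Their poses are not given: they have to be found in the camera images.
- press: Green cast seal press, fixed, with the feed table fixed to it. Origin: middle of the press on the desk. +y: feed direction (away from the robot), +x: from the column to the lever's knob, z up. Base 165x70 mm, 12 high; column x -126 to -52; lever above, y within 12 mm of 0, underside 142 mm or more above the desk when up. Feed axis is x = -11 mm.
- seat (a point): Point on the table top below the die, where the panel's origin lies when home; axes as the press, figures from here. Table top: 28 mm above the desk: apron 230 wide (x), y -288 to -48, then a tongue 82 wide through the press. Dark steel rails 10 mm high, inner faces at x +-31.5 (63 mm apart) from y = -40 to 78, flared to 78 wide at y = -61. Stop face at y = 70.5, 12 mm high.
- panel: Blue-covered stiff board panel, 60 (its x) x 140 (its y) x 6 mm, 120 g, with a cream label in the middle of its top. Loose, lies on the apron before the rails. Origin: centre of the underside. Its y axis lies within about 25 degrees of the press's +y at the start. It slides freely; home it is centred on the seat with its front end at the stop.
- lever_knob (a point): Top of the black knob at the end of the lever, moves with the lever. At rest 187 mm above the desk, at press x = 117 mm, y = 0. The knob is about 42 mm long (x) and 24 wide; press it from above.
- press_lever (a joint): Lever angle (rad): 0 at rest (up), grows as it is pressed; end of travel 0.192 without work. With the panel home the die meets it at about 0.11, the knob's top then about 24 mm lower. It takes about 7 N on the knob to bring the die down to the panel and about 10 to 20 N to bear on it firmly. A spring lifts it when let go.
- press_ram: The press's ram with the round die (34 mm wide) at its foot, driven down by the lever, 73 mm per rad. Same origin and axes as the press when up. At rest its die's face is 42 mm above the desk.
- tumbler: Bystander: brown and blue agate pot, 70 mm wide, 109 high, loose. Origin: centre of its foot.
- dish: Bystander: green stone dish, 98 mm wide, 30 high, loose. Origin: centre of its foot.
- ink: Bystander: dark blue ink bottle with black cap, 53x52x64 mm, loose. Origin: centre of its foot.
- stamp: Bystander: wooden hand stamp, 30x46x78 mm, loose. Origin: centre of its foot.
- opener: Bystander: letter opener with wooden handle, 17x208x9 mm, lying loose. Origin: its middle on the desk.

How it is judged:
On the way, in this order (a step that is already met when the one before it is completed fails the run):
1. the panel lies home between the rails, front end at the stop, lever up (y of panel in the frame of press between -0.004 and 0.004 m and x of panel in the frame of seat between -0.004 and 0.004 m and angle between the y axis of panel and the y axis of press, either way round below 0.05 rad and z of panel in the frame of press between 0.025 and 0.031 m and angle between panel's own z axis and vertical below 0.06 rad and value of joint press_lever below 0.03 rad), for 0.2 s.
2. the lever is down and the die bears on the panel (y of panel in the frame of press between -0.004 and 0.004 m and x of panel in the frame of seat between -0.004 and 0.004 m and angle between the y axis of panel and the y axis of press, either way round below 0.05 rad and z of panel in the frame of press between 0.025 and 0.031 m and angle between panel's own z axis and vertical below 0.06 rad and contact force between press_ram and panel above 8 N and value of joint press_lever above 0.09 rad and contact force between the fingers and press above 2 N), for 0.2 s.
At the end, for the whole second after the job is handed in: After the pressing, the panel still lies flat on the table between the rails, its centre within 4 mm of the seat along and across the feed and within 3 degrees of the feed direction, at rest; the lever is back up (under 0.03 rad) (all of step 1 and linear speed of panel below 0.01 m/s); the robot touches nothing.
It fails at once if the panel is lifted more than 8 mm off the table or falls from it (z of panel in the frame of press above 0.036 m or z of panel in the frame of press below 0.02 m).
It fails at once if the panel is squeezed or shoved with more than 35 N (contact force between the fingers and panel above 35 N).
It fails at once if the panel is tipped by more than 12 degrees (angle between panel's own z axis and vertical above 0.21 rad).
It fails at once if the lever is pressed while the panel is not home (value of joint press_lever above 0.06 rad and not (y of panel in the frame of press between -0.004 and 0.004 m and x of panel in the frame of seat between -0.004 and 0.004 m)).
It fails at once if one of the bystanders is moved more than 15 mm or lifted (distance of any of tumbler, dish, ink, stamp, opener from where it was at the start of the episode above 0.015 m).
It also fails if it takes over 64 s, if anything falls off the work surface, if the arm or the gripper's body presses on something with over 40 N, if the wrist force passes 120 N, or if a joint passes its speed limit or range.

## Robot

A 6-joint arm with a two-finger parallel gripper is mounted at the origin on a cart in front of the work surface, level with it; the furniture and walls round the work are solid. World frame = base frame: x ahead of the robot, y to its left, z up, the work surface at z = 0. Lengths are in m, angles in rad, forces in N, time in s.
With the tool pointing down it reaches from about 0.375 to 0.9 m from the base axis. Payload 3.1 kg.
Tool frame: the origin (TCP) lies where the fingers leave the gripper's body, on its centre line; the fingertips stand 73 mm ahead of it and the grasp point (between the pads) lies 54 mm ahead of it; z points along the fingers, y is the line along which they close (so a half turn about z gives the same grasp; the last joint's range is limited). The gripper opens to 85 mm and grips with 20 to 120 N. Pads are 22 mm wide; open, the fingers measure 114 mm over their backs; the gripper's body (76 mm by 85 mm) begins 54 mm behind the grasp point. The pads swing forward as they close: fully open they stand 13 mm farther back than shut.
Start: joints at [1.042, 0.527, 1.433, -0, 1.181, -0.178], TCP at [0.214, 0.587, 0.304] pointing down, gripper open.
Joint ranges: [-3.08, 3.08], [-0.75, 2.2], [0.22, 2.44], [-1.43, 4.57], [0, 2.65], [-2.85, 2.85]. Speed limits (rad/s): [2.79, 2.79, 3.14, 3.14, 3.14, 3.14].

## Interface

Orientations are given as a unit quaternion [x, y, z, w].
In Python, from station import manip gives the robot as it stands.
- The arm moves only by the shell command python3 -m crank 'ROWS' [FORCE]. ROWS is JSON, a list of rows, each an object with "dp": the shift along the tool's x, y, z normalised to -1 to 1, where 1 is 50 cm, a list of three; "delta_rot": the turn, a rotation vector about the tool's x, y, z normalised to -1 to 1, where 1 is 2 pi rad, a list of three; "fingers": the opening, from -1 (shut) to 1 (fully open). A call has 1 to 12 rows; each row shifts and turns the commanded pose from where the row before left it, along the tool's axes as they then stand; what a row does not reach is not made up. A row lasts 1/12 s, in which the tool goes at most 41.7 mm and 7.16 degrees, less where a joint would pass 70% of its speed; a pose out of reach is approached as far as the arm can. A call with a number of a shift or a turn outside -1 to 1 is refused whole. A call with a gripper value outside its range is refused whole. The fingers move at their own pace and stop on an object; FORCE is the grip in N (left out, the last holds). Time passes only in rows, so rows that do not move let the fingers close. It gives the time, the measured TCP pose, the force, the opening and the grip force at its end, in the units of the state.
- manip.sense(): the state, without advancing time (a new reading comes with each control period).
- manip.snapshot(name): name is "scene" or "side" or "wrist"; returns (picture, depth): 480x640x3 uint8, red, green, blue; 480x640 float32, m along the optical axis (not along the pixel's ray), 0 where there is no reading.
- manip.camera_model(name): a dict with "fx", "fy", "cx", "cy" (pixels), "origin" and "attitude" of the camera in the world. Camera axes: x right, y up, looking along -z (the intrinsics and any distortion apply to the point x, -y, -z); pixel columns grow to the right and rows downward; lengths in m; the calibration is good to about 2 mm. A picture is of the moment at which its call begins: read the wrist's pose just before it. camera_model takes no time and is no camera call; for the wrist camera it gives the pose at the moment of the call.
- manip.sign_off(): hands the job in; it is judged then, once.
The state is a dict: "t": time; "q": joint angles; "qd": joint speeds; "tau": joint torques, N m; "tcp_pos": TCP position; "tool_rot": TCP orientation; "force": force on the tool from outside, world axes, zero at the start; "ft_torque": the same for the moment, N m; "finger_gap": opening from 0.0 (shut) to 1.0 (fully open); "gripper_force": force on a finger pad.
Only numpy, scipy, OpenCV 4.12 (cv2) and the standard library are available. Lean on these libraries where they do the work, as an engineer would, in place of code of your own. Each camera call takes 0.05 s, during which the arm holds its last target. There are 200 camera calls.

## Working session

There is one attempt and no reset: what is moved stays moved. The work goes in short steps, Python scripts to look and compute and a shell command to move; the robot and the scene stay as the last step left them, time stands still between calls to the robot, and variables do not carry over. Pictures are saved under pics/ and viewed, at most 10 in all, crops included, and the job is handed in when it is done.

```bash
mkdir -p pics; ls
cat > h.py <<'E'
import numpy as np, cv2, json
from station import manip
from scipy.spatial.transform import Rotation as R
def cam(n):
    c=manip.camera_model(n); a=np.array(c["attitude"],float)
    M=R.from_quat(a).as_matrix() if a.size==4 else a.reshape(3,3)
    return c,M,np.array(c["origin"])
def pts(n,d):
    c,M,o=cam(n); v,u=np.mgrid[0:480,0:640]
    P=np.stack([(u-c["cx"])/c["fx"]*d,-(v-c["cy"])/c["fy"]*d,-d],-1)
    return P@M.T+o
def ray(n,u,v,z):
    c,M,o=cam(n); r=M@np.array([(u-c["cx"])/c["fx"],-(v-c["cy"])/c["fy"],-1.])
    return o+r*(z-o[2])/r[2]
E
python3 - <<'E'
from h import *
for n in ("scene","side"):
    p,d=manip.snapshot(n); cv2.imwrite(f"pics/{n}.png",p[:,:,::-1]); np.savez(f"{n}.npz",p=p,d=d)
    print(n,manip.camera_model(n))
print(manip.sense())
E
```

```text
pics
scene {'fx': 609.6676999560566, 'fy': 609.6676999560566, 'cx': 319.38439268470387, 'cy': 235.57728901107453, 'origin': array([-0.02978898, -0.69495397,  1.18439735]), 'attitude': array([ 0.3227085 , -0.1218922 , -0.346468  ,  0.87233104])}
side {'fx': 544.277629564908, 'fy': 544.277629564908, 'cx': 321.0543066062892, 'cy': 234.82191399344177, 'origin': array([ 1.48814696, -0.84434611,  0.71062818]), 'attitude': array([0.49150849, 0.2207205 , 0.352192  , 0.765286  ])}
{'t': 0.1, 'q': array([ 1.04249294e+00,  5.28386031e-01,  1.43376416e+00,  2.37706141e-06,
        1.18139745e+00, -1.78479190e-01]), 'qd': array([ 0.00011208, -0.00074791, -0.0006165 , -0.0006057 ,  0.00035636,
       -0.00160083]), 'tau': array([-9.01700532e-04, -4.43305349e+01, -1.78584892e+01, -2.88128822e-04,
        3.88578788e-03,  4.01776489e-06]), 'tcp_pos': array([0.21391286, 0.58672397, 0.30302663]), 'tool_rot': array([ 1.74021942e-01,  9.84741290e-01, -9.16707077e-04, -3.39323148e-04]), 'force': array([ 0.15103027,  1.17286256, -0.7792762 ]), 'ft_torque': array([-0.00581483,  0.03575279, -0.02932887]), 'gripper_force': 0.0, 'finger_gap': 1.0003354023061939}
```

View pics/scene.png

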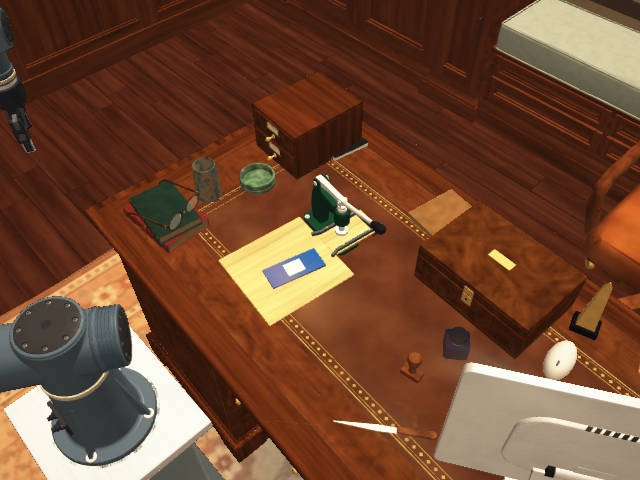

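View pics/side.png

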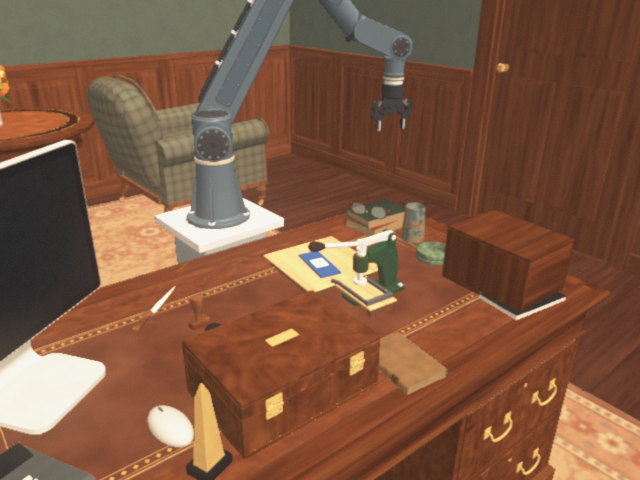

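The scene view shows the blue panel at about (294,267) on the pale apron. The press column is at (320,205), the knob at (376,228) and the rails at (350,240). Next I'll measure the panel, apron and knob.

```bash
cat > m.py <<'E'
from h import *
for n in ("scene","side"):
    f=np.load(n+".npz"); p,d=f["p"],f["d"]; P=pts(n,d)
    hsv=cv2.cvtColor(p,cv2.COLOR_RGB2HSV); H,S,V=[hsv[...,i].astype(int) for i in range(3)]
    z=P[...,2]; near=(P[...,0]>.2)&(P[...,0]<.9)&(abs(P[...,1])<.4)
    def big(m):
        k,l,s,c=cv2.connectedComponentsWithStats(m.astype(np.uint8)); i=1+np.argmax(s[1:,4]); return l==i
    def rect(m,z0,nm):
        c=max(cv2.findContours(m.astype(np.uint8),0,2)[0],key=cv2.contourArea)[:,0]
        c=cv2.convexHull(c)[:,0]
        w=np.array([ray(n,u,v,z0)[:2] for u,v in c])
        r=cv2.minAreaRect((w*1000).astype(np.float32)); print(n,nm,r,"depth z",np.median(z[m])); print(cv2.boxPoints(r).round(1).tolist())
    blue=big((H>100)&(H<130)&(S>100)&(V>60)&near&(z>.015)&(z<.06)); rect(blue,.034,"panel")
    wood=(H>15)&(H<35)&(S>50)&(V>140)&near&(z>.015)&(z<.045); rect(big(cv2.morphologyEx((wood|blue).astype(np.uint8),cv2.MORPH_CLOSE,np.ones((5,5)))>0),.028,"apron")
    kn=big((V<60)&near&(z>.15)&(z<.22)); q=P[kn]; print("knob",kn.sum(),q.mean(0),q.min(0),q.max(0), np.percentile(q[:,2],95))
    gr=big((H>60)&(H<95)&(S>60)&near&(z>.06)&(z<.2)); q=P[gr]; print("green",gr.sum(),q.mean(0),q.min(0),q.max(0))
E
python3 m.py
```

```text
scene panel ((550.2479858398438, -11.232627868652344), (60.0413703918457, 70.4910659790039), 77.23462677001953) depth z 0.03469146037885118
[[509.20001220703125, -32.70000076293945], [578.0, -48.29999923706055], [591.2999877929688, 10.300000190734863], [522.5, 25.799999237060547]]
scene apron ((575.9666748046875, 7.07293701171875), (230.16041564941406, 379.6894226074219), 82.82379913330078) depth z 0.029176112647194996
[[373.20001220703125, -83.4000015258789], [749.9000244140625, -130.8000030517578], [778.7000122070312, 97.5], [402.0, 145.0]]
knob 140 [ 0.65218547 -0.13660549  0.18295127] [ 0.64304065 -0.15252443  0.16878148] [ 0.6634728  -0.11257785  0.19246384] 0.1897506168232478
green 702 [0.66816597 0.03770377 0.10859501] [ 0.64997664 -0.02774444  0.06008953] [0.68748439 0.10356973 0.16119826]
side panel ((517.7522583007812, -3.612384796142578), (52.28586196899414, 131.26803588867188), 75.30632019042969) depth z 0.035260995607546086
[[447.6000061035156, -12.300000190734863], [574.5999755859375, -45.5], [587.9000244140625, 5.0], [460.8999938964844, 38.29999923706055]]
side apron (
[... 158 characters left out ...]
9984741211], [751.7000122070312, -131.3000030517578], [780.7999877929688, 96.9000015258789], [398.1000061035156, 145.60000610351562]]Traceback (most recent call last):
  File "m.py", line 15, in <module>
    kn=big((V<60)&near&(z>.15)&(z<.22)); q=P[kn]; print("knob",kn.sum(),q.mean(0),q.min(0),q.max(0), np.percentile(q[:,2],95))
  File "m.py", line 7, in big
    k,l,s,c=cv2.connectedComponentsWithStats(m.astype(np.uint8)); i=1+np.argmax(s[1:,4]); return l==i
                                                                      ~~~~~~~~~^^^^^^^^^
    return _wrapfunc(a, 'argmax', axis=axis, out=out, **kwds)
    return bound(*args, **kwds)
ValueError: attempt to get argmax of an empty sequence
```

```bash
R='{"dp":[-0.055,-0.059,0],"delta_rot":[0,0,0],"fingers":-0.5}'; python3 -m crank '[{"dp":[-0.055,-0.059,0],"delta_rot":[0,0,0],"fingers":-0.5},{"dp":[-0.055,-0.059,0],"delta_rot":[0,0,0],"fingers":-0.5},{"dp":[-0.055,-0.059,0],"delta_rot":[0,0,0],"fingers":-0.5},{"dp":[-0.055,-0.059,0],"delta_rot":[0,0,0],"fingers":-0.5},{"dp":[-0.055,-0.059,0],"delta_rot":[0,0,0],"fingers":-0.5},{"dp":[-0.055,-0.059,0],"delta_rot":[0,0,0],"fingers":-0.5},{"dp":[-0.055,-0.059,0],"delta_rot":[0,0,0],"fingers":-0.5},{"dp":[-0.055,-0.059,0],"delta_rot":[0,0,0],"fingers":-0.5},{"dp":[-0.055,-0.059,0],"delta_rot":[0,0,0],"fingers":-0.5},{"dp":[-0.055,-0.059,0],"delta_rot":[0,0,0],"fingers":-0.5},{"dp":[-0.055,-0.059,0],"delta_rot":[0,0,0],"fingers":-0.5},{"dp":[-0.055,-0.059,0],"delta_rot":[0,0,0],"fingers":-0.5}]'
python3 -m crank '[{"dp":[-0.055,-0.059,0],"delta_rot":[0,0,0],"fingers":-0.5},{"dp":[-0.055,-0.059,0],"delta_rot":[0,0,0],"fingers":-0.5},{"dp":[-0.055,-0.059,0],"delta_rot":[0,0,-0.0178],"fingers":-0.5},{"dp":[0,0,0],"delta_rot":[0,0,-0.0178],"fingers":-0.5},{"dp":[0,0,0],"delta_rot":[0,0,0],"fingers":-0.5},{"dp":[0,0,0],"delta_rot":[0,0,0],"fingers":-0.5}]'
python3 - <<'E'
from h import *
c,M,o=cam("wrist"); s=manip.sense()
T=R.from_quat(s["tool_rot"]).as_matrix(); print("cam in tool",T.T@(o-s["tcp_pos"]),"look",-M[:,2],s["tcp_pos"],T)
p,d=manip.snapshot("wrist"); cv2.imwrite("pics/w1.png",p[:,:,::-1]); np.savez("w1.npz",p=p,d=d); print(manip.camera_model("wrist"))
E
```

```text
t: 1.1
tcp_pos: [0.403, 0.1396, 0.3038]
tool_rot: [0.174, 0.985, 0.0, -0.0]
force: [0.4, 0.6, 0.5]
finger_gap: 0.247
gripper_force: 0.0
t: 1.6
tcp_pos: [0.4488, 0.0317, 0.3035]
tool_rot: [0.068, 0.998, 0.0, -0.001]
force: [-0.5, 0.7, 0.0]
finger_gap: 0.252
gripper_force: 0.0
cam in tool [ 0.07187467 -0.00084464 -0.0701471 ] look [ 0.27514922 -0.03736901 -0.96067501] [0.44879889 0.0316552  0.30350159] [[-9.90869246e-01  1.34814888e-01 -1.75583610e-03]
 [ 1.34813917e-01  9.90870714e-01  6.61021579e-04]
 [ 1.82892212e-03  4.18274812e-04 -9.99998240e-01]]
{'fx': 401.09855767337075, 'fy': 401.09855767337075, 'cx': 314.6958924545349, 'cy': 243.1602522564913, 'origin': array([0.37729292, 0.04102908, 0.37382518]), 'attitude': array([-0.10556172, -0.09231876,  0.65194654,  0.74518432])}
```

View pics/w1.png

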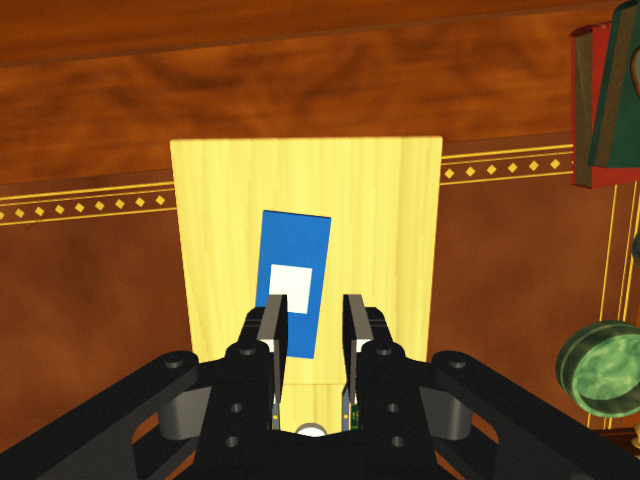

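The wrist view shows the panel's rear edge from (265,211) to (330,218) and its front right corner at about (313,358). The apron's rear corners are at (171,140) and (441,137), and the panel is tilted a few degrees to the feed.

```bash
cat > w.py <<'E'
from h import *
import sys
def measure(f):   # press frame from apron rear edge and sides, panel corners
    p=f["p"]; hsv=cv2.cvtColor(p,cv2.COLOR_RGB2HSV); H,S,V=[hsv[...,i].astype(int) for i in range(3)]
    blue=((H>95)&(H<130)&(S>120)&(V>50)).astype(np.uint8)
    k,l,s,c=cv2.connectedComponentsWithStats(blue); b=(l==1+np.argmax(s[1:,4]))
    return b
if __name__=="__main__":
    f=np.load("w1.npz"); b=measure(f)
    for v in (215,225,235,245,255,270,290,350):
        u=np.where(b[v])[0]; print(v,u.min(),u.max())
    pr=lambda u,v,z:(ray("wrist",u,v,z)[:2]*1000).round(1)
    print("apron",pr(171,140,.028),pr(441,137,.028),pr(195,350,.028),pr(428,350,.028))
    for uv in ((265,211),(330,218),(313,358),(255,355)): print("pan",uv,pr(*uv,.034))
E
python3 w.py
```

```text
215 263 309
225 262 329
235 262 328
245 261 327
255 260 325
270 259 324
290 257 321
350 287 313
apron [371.5 -79.3] [399.1 144.3] [ 568.1 -102. ] [598.2 122.6]
pan (265, 211) [440.4 -10.7]
pan (330, 218) [453.9  44.1]
pan (313, 358) [588.4  11.1]
pan (255, 355) [577.7 -43.6]
```

Feed direction is about -7.1° in world, and the seat is near (0.671,-0.004). The panel is about 15 mm right of the feed axis and turned -6.6° from it. I'll straddle it with the fingers open and nudge it left with the right pad, which should square it as well.

```bash
python3 -m crank '[{"dp":[-0.078,-0.022,0],"delta_rot":[0,0,-0.0018],"fingers":1},{"dp":[-0.078,-0.022,0],"delta_rot":[0,0,0],"fingers":1},{"dp":[0,0,0],"delta_rot":[0,0,0],"fingers":1},{"dp":[0,0,0],"delta_rot":[0,0,0],"fingers":1},{"dp":[0,0,0],"delta_rot":[0,0,0],"fingers":1},{"dp":[0,0,0],"delta_rot":[0,0,0],"fingers":1},{"dp":[0,0,0.07],"delta_rot":[0,0,0],"fingers":1},{"dp":[0,0,0.07],"delta_rot":[0,0,0],"fingers":1},{"dp":[0,0,0.07],"delta_rot":[0,0,0],"fingers":1},{"dp":[0,0,0.07],"delta_rot":[0,0,0],"fingers":1},{"dp":[0,0,0.06],"delta_rot":[0,0,0],"fingers":1},{"dp":[0,0,0],"delta_rot":[0,0,0],"fingers":1}]'
python3 - <<'E'
from h import *
p,d=manip.snapshot("wrist"); cv2.imwrite("pics/w2.png",p[:,:,::-1]); print(manip.sense()["tcp_pos"],manip.sense()["force"])
E
```

```text
t: 2.65
tcp_pos: [0.5197, 0.0017, 0.1293]
tool_rot: [0.06, 0.998, 0.001, -0.006]
force: [-0.9, 0.8, 0.4]
finger_gap: 0.996
gripper_force: 0.0
[0.52122002 0.00137985 0.13183771] [-0.03261436 -0.32454895  0.76131738]
```

View pics/w2.png

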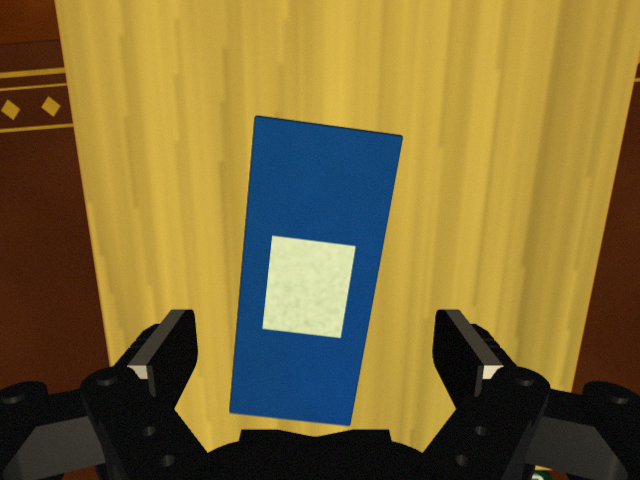

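The fingers straddle the panel: its label is at (309,287) and the pads are at u=195 and u=435. Next I'll lower them gently while watching the force.

```bash
python3 -m crank '[{"dp":[0,0,0.02],"delta_rot":[0,0,0],"fingers":1},{"dp":[0,0,0.02],"delta_rot":[0,0,0],"fingers":1},{"dp":[0,0,0.018],"delta_rot":[0,0,0],"fingers":1},{"dp":[0,0,0],"delta_rot":[0,0,0],"fingers":1},{"dp":[0,0,0],"delta_rot":[0,0,0],"fingers":1}]'
python3 - <<'E'
from h import *
p,d=manip.snapshot("wrist"); np.savez("w3.npz",p=p,d=d); P=pts("wrist",d)
for u0,u1 in ((120,200),(430,510)):
    q=P[300:400,u0:u1].reshape(-1,3); q=q[(q[:,2]<.1)]
    print(np.percentile(q[:,2],[1,5,20,50,80]).round(4))
print(manip.sense()["tcp_pos"],manip.sense()["force"])
E
```

```text
t: 3.12
tcp_pos: [0.5241, 0.0002, 0.1052]
tool_rot: [0.06, 0.998, -0.0, 0.0]
force: [-0.3, 1.1, 0.9]
finger_gap: 0.998
gripper_force: 0.0
[0.0274 0.0278 0.0286 0.0617 0.0795]
[0.0273 0.0278 0.0285 0.0618 0.0795]
[5.24260795e-01 1.59096119e-04 1.05394724e-01] [0.42713395 0.73201825 0.51243381]
```

```bash
for i in 1; do python3 -m crank '[{"dp":[0,0,0.004],"delta_rot":[0,0,0],"fingers":1},{"dp":[0,0,0.002],"delta_rot":[0,0,0],"fingers":1},{"dp":[0,0,0],"delta_rot":[0,0,0],"fingers":1}]'; python3 -m crank '[{"dp":[0,0,0.004],"delta_rot":[0,0,0],"fingers":1},{"dp":[0,0,0.002],"delta_rot":[0,0,0],"fingers":1},{"dp":[0,0,0],"delta_rot":[0,0,0],"fingers":1}]'; done
```

```text
t: 3.42
tcp_pos: [0.5241, 0.0002, 0.1021]
tool_rot: [0.06, 0.998, -0.0, 0.0]
force: [-0.1, -0.6, 1.9]
finger_gap: 1.0
gripper_force: 0.0
t: 3.67
tcp_pos: [0.5239, 0.0002, 0.0987]
tool_rot: [0.06, 0.998, 0.0, -0.0]
force: [-0.2, -0.3, 0.5]
finger_gap: 0.999
gripper_force: 0.0
```

```bash
python3 -m crank '[{"dp":[0,0,0.006],"delta_rot":[0,0,0],"fingers":1},{"dp":[0,0,0.004],"delta_rot":[0,0,0],"fingers":1},{"dp":[0,0,0],"delta_rot":[0,0,0],"fingers":1}]'; python3 -m crank '[{"dp":[0,0,0.004],"delta_rot":[0,0,0],"fingers":1},{"dp":[0,0,0.002],"delta_rot":[0,0,0],"fingers":1},{"dp":[0,0,0],"delta_rot":[0,0,0],"fingers":1}]'
```

```text
t: 3.92
tcp_pos: [0.5238, 0.0003, 0.0934]
tool_rot: [0.06, 0.998, 0.0, -0.0]
force: [-0.0, 0.4, 0.5]
finger_gap: 1.0
gripper_force: 0.0
t: 4.17
tcp_pos: [0.5239, 0.0002, 0.0907]
tool_rot: [0.06, 0.998, 0.0, -0.0]
force: [-0.3, 0.0, -0.3]
finger_gap: 0.995
gripper_force: 0.0
```

```bash
python3 -m crank '[{"dp":[0,0.006,0.002],"delta_rot":[0,0,0],"fingers":1},{"dp":[0,0.006,0],"delta_rot":[0,0,0],"fingers":1},{"dp":[0,0.004,0],"delta_rot":[0,0,0],"fingers":1},{"dp":[0,0.004,0],"delta_rot":[0,0,0],"fingers":1},{"dp":[0,0.004,0],"delta_rot":[0,0,0],"fingers":1},{"dp":[0,0.004,0],"delta_rot":[0,0,0],"fingers":1},{"dp":[0,0.004,0],"delta_rot":[0,0,0],"fingers":1},{"dp":[0,0.004,0],"delta_rot":[0,0,0],"fingers":1},{"dp":[0,0.004,0],"delta_rot":[0,0,0],"fingers":1},{"dp":[0,0.004,0],"delta_rot":[0,0,0],"fingers":1},{"dp":[0,0.004,0],"delta_rot":[0,0,0],"fingers":1},{"dp":[0,0.004,0],"delta_rot":[0,0,0],"fingers":1}]'
cat > look.py <<'E'
from h import *
import sys
f=np.array([.9923,-.1236]); n=np.array([.1236,.9923]); seat=np.array([671.3,-4.1])
name=sys.argv[1]; s=manip.sense(); C=cam("wrist"); p,d=manip.snapshot("wrist"); cv2.imwrite(f"pics/{name}.png",p[:,:,::-1])
hsv=cv2.cvtColor(p,cv2.COLOR_RGB2HSV); H,S,V=[hsv[...,i].astype(int) for i in range(3)]
b=((H>95)&(H<130)&(S>120)&(V>50)).astype(np.uint8)
k,l,st,c=cv2.connectedComponentsWithStats(b); b=(l==1+np.argmax(st[1:,4]))
def sf(u,v,z): w=ray("wrist",u,v,z)[:2]*1000-seat; return np.array([-w@n,w@f])
L=[];Rr=[];vs=np.where(b.sum(1)>60)[0]
for v in range(vs.min()+12,min(vs.max(),vs.min()+130),4):
    u=np.where(b[v])[0]; L.append(sf(u.min(),v,.034)); Rr.append(sf(u.max()+1,v,.034))
for q in (L,Rr):
    q=np.array(q); a=np.polyfit(q[:,1],q[:,0],1); print("edge angle deg (+ = right)",np.degrees(np.arctan(a[0])).round(2),"x at y range",q[0].round(1),q[-1].round(1))
cols=np.where(b.sum(0)>60)[0]; E=[]
for u in np.linspace(cols.min()+20,cols.max()-20,6).astype(int):
    E.append(sf(u,np.where(b[:,u])[0].min(),.034))
print("rear edge",np.array(E).round(1).tolist())
w=s["tcp_pos"][:2]*1000-seat; print("tcp seat frame x,y",(-w@n).round(1),(w@f).round(1),"z",s["tcp_pos"][2].round(4),"force",s["force"].round(1))
T=R.from_quat(s["tool_rot"]).as_matrix(); print("tool x yaw vs -f deg",np.degrees(np.arctan2(T[1,0],T[0,0]))-172.9)
E
python3 look.py w4
```

```text
t: 5.17
tcp_pos: [0.5272, 0.0262, 0.0899]
tool_rot: [0.06, 0.998, -0.0, 0.0]
force: [-0.3, 0.2, 0.2]
finger_gap: 1.0
gripper_force: 0.3
edge angle deg (+ = right) 0.97 x at y range [  29.  -225.2] [  29.6 -189.9]
edge angle deg (+ = right) 1.12 x at y range [ -30.5 -225.5] [ -29.6 -190.2]
rear edge [[21.6, -228.9], [12.7, -228.9], [3.9, -228.7], [-5.2, -228.4], [-14.1, -228.2], [-23.2, -228.2]]
tcp seat frame x,y -12.3 -146.8 z 0.0899 force [-0.3  0.2  0.2]
tool x yaw vs -f deg 0.23046095834050107
```

View pics/w4.png

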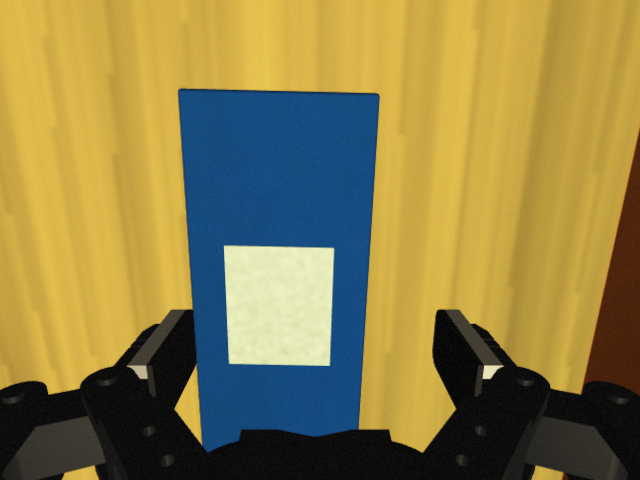

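The panel now lies square on the axis, with its rear edge at v≈92 and the pad touching its left side at u≈195. Next I'll back off, lift, go behind the rear edge and set a narrow opening.

```bash
python3 -m crank '[{"dp":[0,-0.012,0],"delta_rot":[0,0,0],"fingers":1},{"dp":[0,-0.0126,0],"delta_rot":[0,0,0],"fingers":1},{"dp":[0,0,-0.06],"delta_rot":[0,0,0],"fingers":1},{"dp":[0,0,-0.04],"delta_rot":[0,0,0],"fingers":0.5},{"dp":[0.07,0,0],"delta_rot":[0,0,0],"fingers":-0.4},{"dp":[0.07,0,0],"delta_rot":[0,0,0],"fingers":-0.4},{"dp":[0.07,0,0],"delta_rot":[0,0,0],"fingers":-0.4},{"dp":[0,0,0],"delta_rot":[0,0,0],"fingers":-0.4},{"dp":[0,0,0],"delta_rot":[0,0,0],"fingers":-0.4},{"dp":[0,0,0.03],"delta_rot":[0,0,0],"fingers":-0.4},{"dp":[0,0,0.02],"delta_rot":[0,0,0],"fingers":-0.4},{"dp":[0,0,0],"delta_rot":[0,0,0],"fingers":-0.4}]'; python3 look.py w5
```

```text
t: 6.22
tcp_pos: [0.4228, 0.0256, 0.1138]
tool_rot: [0.06, 0.998, -0.0, 0.0]
force: [-0.2, -0.2, -0.4]
finger_gap: 0.301
gripper_force: 0.0
edge angle deg (+ = right) 15.1 x at y range [  17.2 -225.5] [  24.2 -192.6]
edge angle deg (+ = right) -15.52 x at y range [ -13.6 -225.6] [ -21.3 -192.8]
rear edge [[9.0, -231.3], [6.5, -231.3], [3.5, -231.3], [1.0, -231.3], [-2.0, -231.4], [-5.0, -231.4]]
tcp seat frame x,y 1.2 -250.3 z 0.1138 force [-0.2 -0.2 -0.4]
tool x yaw vs -f deg 0.18794077320177394
```

```bash
python3 -m crank '[{"dp":[0,0,0.012],"delta_rot":[0,0,0],"fingers":-0.4},{"dp":[0,0,0.008],"delta_rot":[0,0,0],"fingers":-0.4},{"dp":[0,0,0],"delta_rot":[0,0,0],"fingers":-0.4}]';python3 -m crank '[{"dp":[0,0,0.003],"delta_rot":[0,0,0],"fingers":-0.4},{"dp":[0,0,0.001],"delta_rot":[0,0,0],"fingers":-0.4},{"dp":[0,0,0],"delta_rot":[0,0,0],"fingers":-0.4}]'
```

```text
t: 6.52
tcp_pos: [0.4217, 0.0262, 0.1045]
tool_rot: [0.06, 0.998, 0.0, -0.0]
force: [0.0, 0.8, 0.4]
finger_gap: 0.3
gripper_force: 0.0
t: 6.77
tcp_pos: [0.4215, 0.0264, 0.103]
tool_rot: [0.06, 0.998, -0.0, 0.0]
force: [-0.1, 0.2, -1.1]
finger_gap: 0.3
gripper_force: 0.0
```

```bash
python3 -m crank '[{"dp":[0,0,0.003],"delta_rot":[0,0,0],"fingers":-0.4},{"dp":[0,0,0],"delta_rot":[0,0,0],"fingers":-0.4},{"dp":[0,0,0],"delta_rot":[0,0,0],"fingers":-0.4}]';python3 -m crank '[{"dp":[0,0,0.002],"delta_rot":[0,0,0],"fingers":-0.4},{"dp":[0,0,0],"delta_rot":[0,0,0],"fingers":-0.4},{"dp":[0,0,0],"delta_rot":[0,0,0],"fingers":-0.4}]'
```

```text
t: 7.02
tcp_pos: [0.4214, 0.0264, 0.1014]
tool_rot: [0.06, 0.998, -0.0, 0.0]
force: [-0.8, -0.2, 0.2]
finger_gap: 0.297
gripper_force: 0.0
t: 7.27
tcp_pos: [0.4215, 0.0264, 0.1005]
tool_rot: [0.06, 0.998, -0.0, 0.0]
force: [0.7, 0.9, 1.5]
finger_gap: 0.303
gripper_force: 1.0
```

```bash
python3 -m crank '[{"dp":[-0.008,0,0],"delta_rot":[0,0,0],"fingers":-0.4},{"dp":[-0.006,0,0],"delta_rot":[0,0,0],"fingers":-0.4},{"dp":[-0.006,0,0],"delta_rot":[0,0,0],"fingers":-0.4},{"dp":[-0.006,0,0],"delta_rot":[0,0,0],"fingers":-0.4},{"dp":[-0.006,0,0],"delta_rot":[0,0,0],"fingers":-0.4},{"dp":[-0.006,0,0],"delta_rot":[0,0,0],"fingers":-0.4},{"dp":[-0.006,0,0],"delta_rot":[0,0,0],"fingers":-0.4},{"dp":[-0.006,0,0],"delta_rot":[0,0,0],"fingers":-0.4},{"dp":[-0.006,0,0],"delta_rot":[0,0,0],"fingers":-0.4},{"dp":[-0.006,0,0],"delta_rot":[0,0,0],"fingers":-0.4},{"dp":[-0.006,0,0],"delta_rot":[0,0,0],"fingers":-0.4},{"dp":[-0.006,0,0],"delta_rot":[0,0,0],"fingers":-0.4}]'
python3 -m crank '[{"dp":[-0.006,0,0],"delta_rot":[0,0,0],"fingers":-0.4},{"dp":[-0.006,0,0],"delta_rot":[0,0,0],"fingers":-0.4},{"dp":[-0.006,0,0],"delta_rot":[0,0,0],"fingers":-0.4},{"dp":[0,0,0],"delta_rot":[0,0,0],"fingers":-0.4}]'
python3 look.py w6 | tail -2
python3 - <<'E'
from h import *
p,d=manip.snapshot("scene"); c=p[140:320,220:440][:,:,::-1]; cv2.imwrite("pics/s6.png",cv2.resize(c,None,fx=3,fy=3,interpolation=2))
E
```

```text
t: 8.27
tcp_pos: [0.4528, 0.0231, 0.1005]
tool_rot: [0.06, 0.998, 0.001, -0.007]
force: [-8.3, 1.0, 11.0]
finger_gap: 0.301
gripper_force: 5.8
t: 8.6
tcp_pos: [0.4633, 0.0218, 0.1005]
tool_rot: [0.06, 0.998, 0.001, -0.005]
force: [-6.3, 0.2, 8.1]
finger_gap: 0.297
gripper_force: 4.6
tcp seat frame x,y 0.0 -209.6 z 0.1005 force [-6.3  0.2  8.1]
tool x yaw vs -f deg 0.2512626466308632
```

View pics/s6.png

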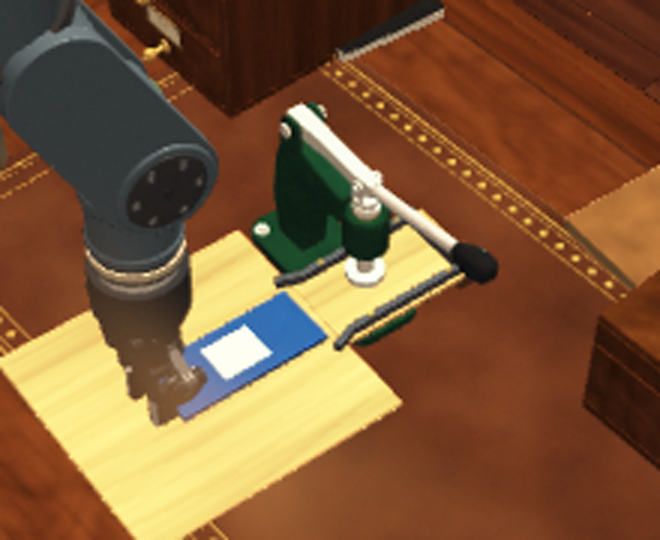

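The panel's front, with corners at (285,292) and (327,337), sits centred at the rail mouth, whose tips are at (280,282) and (340,345). The tips are dragging on the table (about 10 N upward), so I'll raise them 1.5 mm and go on.

```bash
python3 -m crank '[{"dp":[0,0,-0.003],"delta_rot":[0,0,0],"fingers":-0.4},{"dp":[-0.006,0,0],"delta_rot":[0,0,0],"fingers":-0.4},{"dp":[-0.006,0,0],"delta_rot":[0,0,0],"fingers":-0.4},{"dp":[-0.006,0,0],"delta_rot":[0,0,0],"fingers":-0.4},{"dp":[-0.006,0,0],"delta_rot":[0,0,0],"fingers":-0.4},{"dp":[-0.006,0,0],"delta_rot":[0,0,0],"fingers":-0.4},{"dp":[-0.006,0,0],"delta_rot":[0,0,0],"fingers":-0.4},{"dp":[-0.006,0,0],"delta_rot":[0,0,0],"fingers":-0.4},{"dp":[-0.006,0,0],"delta_rot":[0,0,0],"fingers":-0.4}]'; python3 look.py w7|tail -2
```

```text
t: 9.45
tcp_pos: [0.4913, 0.0179, 0.1019]
tool_rot: [0.06, 0.998, -0.0, 0.0]
force: [-0.7, -1.2, 0.1]
finger_gap: 0.3
gripper_force: 0.5
tcp seat frame x,y 0.4 -181.3 z 0.1019 force [-0.7 -1.2  0.1]
tool x yaw vs -f deg 0.23075128017072188
```

Force is down to the panel's sliding friction. I'll continue.

```bash
python3 -m crank '[{"dp":[-0.006,0,0],"delta_rot":[0,0,0],"fingers":-0.4},{"dp":[-0.006,0,0],"delta_rot":[0,0,0],"fingers":-0.4},{"dp":[-0.006,0,0],"delta_rot":[0,0,0],"fingers":-0.4},{"dp":[-0.006,0,0],"delta_rot":[0,0,0],"fingers":-0.4},{"dp":[-0.006,0,0],"delta_rot":[0,0,0],"fingers":-0.4},{"dp":[-0.006,0,0],"delta_rot":[0,0,0],"fingers":-0.4},{"dp":[-0.006,0,0],"delta_rot":[0,0,0],"fingers":-0.4},{"dp":[-0.006,0,0],"delta_rot":[0,0,0],"fingers":-0.4}]'
python3 -m crank '[{"dp":[-0.006,0,0],"delta_rot":[0,0,0],"fingers":-0.4},{"dp":[-0.006,0,0],"delta_rot":[0,0,0],"fingers":-0.4},{"dp":[-0.006,0,0],"delta_rot":[0,0,0],"fingers":-0.4},{"dp":[-0.006,0,0],"delta_rot":[0,0,0],"fingers":-0.4},{"dp":[-0.006,0,0],"delta_rot":[0,0,0],"fingers":-0.4},{"dp":[-0.006,0,0],"delta_rot":[0,0,0],"fingers":-0.4},{"dp":[-0.006,0,0],"delta_rot":[0,0,0],"fingers":-0.4},{"dp":[-0.006,0,0],"delta_rot":[0,0,0],"fingers":-0.4}]'
python3 look.py w8|tail -2
python3 - <<'E'
from h import *
p,d=manip.snapshot("scene"); c=p[140:320,220:440][:,:,::-1]; cv2.imwrite("pics/s8.png",cv2.resize(c,None,fx=3,fy=3,interpolation=2))
E
```

```text
t: 10.17
tcp_pos: [0.515, 0.0151, 0.1019]
tool_rot: [0.06, 0.998, 0.0, 0.0]
force: [-0.3, 0.1, -0.7]
finger_gap: 0.305
gripper_force: 0.4
t: 10.83
tcp_pos: [0.5389, 0.0122, 0.1019]
tool_rot: [0.06, 0.998, -0.0, 0.0]
force: [-1.4, 0.5, 0.4]
finger_gap: 0.299
gripper_force: 0.4
tcp seat frame x,y 0.2 -133.4 z 0.1019 force [-1.4  0.5  0.4]
tool x yaw vs -f deg 0.22853832953458664
```

View pics/s8.png

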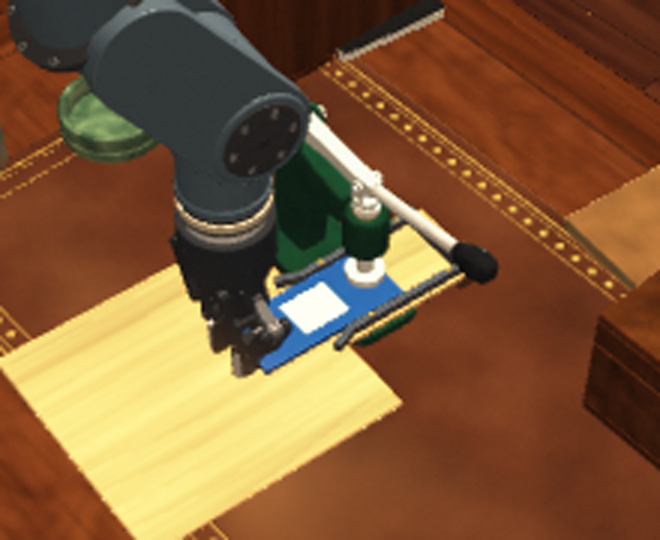

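The panel is between the rails with its front under the die, with about 50 mm still to go.

```bash
python3 -m crank '[{"dp":[-0.007,0,0],"delta_rot":[0,0,0],"fingers":-0.4},{"dp":[-0.007,0,0],"delta_rot":[0,0,0],"fingers":-0.4},{"dp":[-0.007,0,0],"delta_rot":[0,0,0],"fingers":-0.4},{"dp":[-0.007,0,0],"delta_rot":[0,0,0],"fingers":-0.4},{"dp":[-0.007,0,0],"delta_rot":[0,0,0],"fingers":-0.4},{"dp":[-0.007,0,0],"delta_rot":[0,0,0],"fingers":-0.4},{"dp":[-0.007,0,0],"delta_rot":[0,0,0],"fingers":-0.4},{"dp":[-0.007,0,0],"delta_rot":[0,0,0],"fingers":-0.4},{"dp":[-0.007,0,0],"delta_rot":[0,0,0],"fingers":-0.4},{"dp":[-0.007,0,0],"delta_rot":[0,0,0],"fingers":-0.4},{"dp":[-0.007,0,0],"delta_rot":[0,0,0],"fingers":-0.4}]'
python3 -m crank '[{"dp":[-0.004,0,0],"delta_rot":[0,0,0],"fingers":-0.4},{"dp":[-0.004,0,0],"delta_rot":[0,0,0],"fingers":-0.4},{"dp":[0,0,0],"delta_rot":[0,0,0],"fingers":-0.4}]'; python3 look.py w9|tail -2
```

```text
t: 11.85
tcp_pos: [0.5771, 0.0076, 0.1019]
tool_rot: [0.06, 0.998, -0.0, -0.0]
force: [-0.3, 0.2, -0.5]
finger_gap: 0.301
gripper_force: 0.4
t: 12.1
tcp_pos: [0.5813, 0.0071, 0.102]
tool_rot: [0.06, 0.998, -0.0, 0.0]
force: [0.9, -0.4, -0.4]
finger_gap: 0.304
gripper_force: 0.0
tcp seat frame x,y 0.0 -90.7 z 0.102 force [ 0.9 -0.4 -0.4]
tool x yaw vs -f deg 0.22934831663323507
```

```bash
python3 -m crank '[{"dp":[-0.004,0,0],"delta_rot":[0,0,0],"fingers":-0.4},{"dp":[-0.004,0,0],"delta_rot":[0,0,0],"fingers":-0.4},{"dp":[-0.004,0,0],"delta_rot":[0,0,0],"fingers":-0.4},{"dp":[0,0,0],"delta_rot":[0,0,0],"fingers":-0.4}]'
python3 -m crank '[{"dp":[-0.003,0,0],"delta_rot":[0,0,0],"fingers":-0.4},{"dp":[-0.003,0,0],"delta_rot":[0,0,0],"fingers":-0.4},{"dp":[0,0,0],"delta_rot":[0,0,0],"fingers":-0.4}]'
```

```text
t: 12.48
tcp_pos: [0.5873, 0.0063, 0.102]
tool_rot: [0.06, 0.998, -0.0, 0.001]
force: [-0.4, -0.1, -0.9]
finger_gap: 0.301
gripper_force: 0.1
t: 12.73
tcp_pos: [0.5901, 0.006, 0.1019]
tool_rot: [0.06, 0.998, -0.0, 0.0]
force: [-0.2, 0.6, -0.6]
finger_gap: 0.298
gripper_force: 0.3
```

```bash
python3 -m crank '[{"dp":[-0.002,0,0],"delta_rot":[0,0,0],"fingers":-0.4},{"dp":[-0.002,0,0],"delta_rot":[0,0,0],"fingers":-0.4},{"dp":[0,0,0],"delta_rot":[0,0,0],"fingers":-0.4}]'
python3 -m crank '[{"dp":[-0.002,0,0],"delta_rot":[0,0,0],"fingers":-0.4},{"dp":[0,0,0],"delta_rot":[0,0,0],"fingers":-0.4},{"dp":[0,0,0],"delta_rot":[0,0,0],"fingers":-0.4}]'
python3 - <<'E'
from h import *
p,d=manip.snapshot("side"); c=p[220:320,300:440][:,:,::-1]; cv2.imwrite("pics/d1.png",cv2.resize(c,None,fx=5,fy=5,interpolation=2))
E
```

```text
t: 12.98
tcp_pos: [0.5912, 0.0059, 0.1018]
tool_rot: [0.06, 0.998, 0.0, -0.001]
force: [-1.6, 0.8, 1.3]
finger_gap: 0.301
gripper_force: 1.0
t: 13.23
tcp_pos: [0.5915, 0.0059, 0.1018]
tool_rot: [0.06, 0.998, 0.0, -0.002]
force: [-6.4, 0.3, 2.9]
finger_gap: 0.301
gripper_force: 2.5
```

View pics/d1.png

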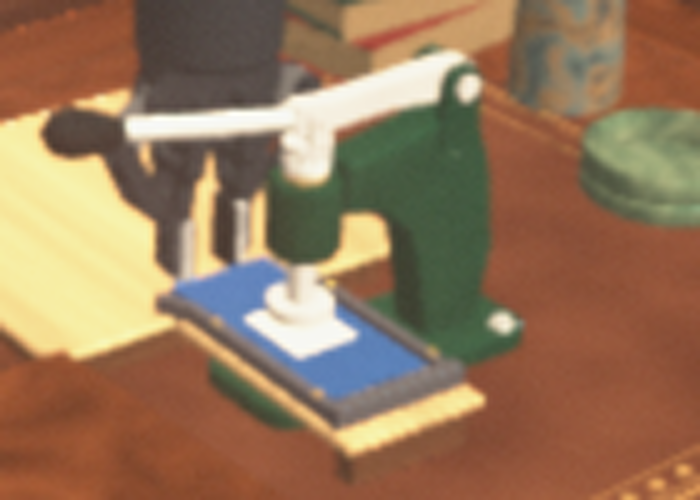

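The front edge is against the stop bar at the far end of the rails: the tool stalled with force rising to 6 N at y=-80.5, as expected, and the lever is up. Next I'll retreat, lift, close the fingers and go over the knob.

```bash
python3 -m crank '[{"dp":[0,0,0],"delta_rot":[0,0,0],"fingers":-0.4},{"dp":[0.02,0,0],"delta_rot":[0,0,0],"fingers":-0.4},{"dp":[0.04,0,0],"delta_rot":[0,0,0],"fingers":-0.4},{"dp":[0,0,-0.08],"delta_rot":[0,0,0],"fingers":-0.4},{"dp":[0,0,-0.08],"delta_rot":[0,0,0],"fingers":-0.4},{"dp":[0,0,-0.08],"delta_rot":[0,0,0],"fingers":-0.4},{"dp":[0,0,-0.08],"delta_rot":[0,0,0],"fingers":-0.4},{"dp":[0,0,-0.08],"delta_rot":[0,0,0],"fingers":-1},{"dp":[0,0,0],"delta_rot":[0,0,0],"fingers":-1}]'
python3 -m crank '[{"dp":[-0.044,-0.052,0],"delta_rot":[0,0,0],"fingers":-1},{"dp":[-0.044,-0.052,0],"delta_rot":[0,0,0],"fingers":-1},{"dp":[-0.044,-0.052,0],"delta_rot":[0,0,0],"fingers":-1},{"dp":[-0.044,-0.052,0],"delta_rot":[0,0,0],"fingers":-1},{"dp":[-0.044,-0.052,0],"delta_rot":[0,0,0],"fingers":-1},{"dp":[0,0,0],"delta_rot":[0,0,0],"fingers":-1},{"dp":[0,0,0],"delta_rot":[0,0,0],"fingers":-1}]'
python3 - <<'E'
from h import *
s=manip.sense(); print(s["tcp_pos"])
n="scene"; p,d=manip.snapshot(n); cv2.imwrite("pics/s10.png",cv2.resize(p[130:310,250:470][:,:,::-1],None,fx=3,fy=3,interpolation=2))
for n in ("side","scene"):
    c,M,o=cam(n); tip=s["tcp_pos"]+[0,0,-.073]
    for nm,q in (("tip",tip),("knob",np.array([.655,-.132,.187]))):
        r=M.T@(q-o); print(n,nm,c["cx"]-r[0]/r[2]*c["fx"],c["cy"]+r[1]/r[2]*c["fy"])
E
```

```text
t: 14.03
tcp_pos: [0.5685, 0.0085, 0.3111]
tool_rot: [0.06, 0.998, -0.001, 0.011]
force: [1.1, 0.6, -0.4]
finger_gap: 0.024
gripper_force: 0.0
t: 14.62
tcp_pos: [0.6582, -0.1352, 0.3015]
tool_rot: [0.061, 0.998, -0.0, 0.002]
force: [-0.6, 0.5, -1.1]
finger_gap: 0.004
gripper_force: 0.0
[ 0.65822018 -0.13522288  0.30150906]
side tip 315.9904437588659 225.58850503511167
side knob 316.07174953444377 241.78356273167026
scene tip 380.74766215158235 211.30942066548897
scene knob 377.3987470327771 224.1878691478741
```

View pics/s10.png

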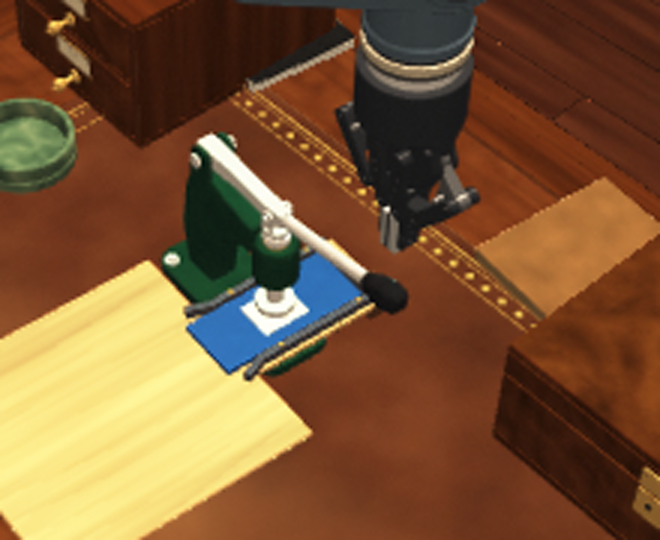

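The panel is home under the die. The knob, at crop (385,292), matches the prediction within about 2 px. I'll shift 3 mm back toward the robot and descend.

```bash
python3 -m crank '[{"dp":[0.006,0.004,0.035],"delta_rot":[0,0,0],"fingers":-1},{"dp":[0,0,0.03],"delta_rot":[0,0,0],"fingers":-1},{"dp":[0,0,0],"delta_rot":[0,0,0],"fingers":-1},{"dp":[0,0,0],"delta_rot":[0,0,0],"fingers":-1}]'
python3 -m crank '[{"dp":[0,0,0.008],"delta_rot":[0,0,0],"fingers":-1},{"dp":[0,0,0.008],"delta_rot":[0,0,0],"fingers":-1},{"dp":[0,0,0.008],"delta_rot":[0,0,0],"fingers":-1},{"dp":[0,0,0],"delta_rot":[0,0,0],"fingers":-1}]'
```

```text
t: 15.0
tcp_pos: [0.6532, -0.1291, 0.2688]
tool_rot: [0.059, 0.998, 0.0, -0.001]
force: [-0.2, -0.5, 0.6]
finger_gap: 0.003
gripper_force: 0.0
t: 15.33
tcp_pos: [0.6544, -0.1307, 0.2579]
tool_rot: [0.06, 0.998, -0.0, 0.001]
force: [1.1, -0.8, 1.4]
finger_gap: 0.002
gripper_force: 0.8
```

Contact with the knob came at z≈0.259, as expected. I'll press on.

```bash
python3 -m crank '[{"dp":[0,0,0.008],"delta_rot":[0,0,0],"fingers":-1},{"dp":[0,0,0.008],"delta_rot":[0,0,0],"fingers":-1},{"dp":[0,0,0.008],"delta_rot":[0,0,0],"fingers":-1},{"dp":[0,0,0.008],"delta_rot":[0,0,0],"fingers":-1},{"dp":[0,0,0],"delta_rot":[0,0,0],"fingers":-1}]'
python3 -m crank '[{"dp":[0,0,0.008],"delta_rot":[0,0,0],"fingers":-1},{"dp":[0,0,0.004],"delta_rot":[0,0,0],"fingers":-1},{"dp":[0,0,0],"delta_rot":[0,0,0],"fingers":-1}]'
```

```text
t: 15.75
tcp_pos: [0.6542, -0.1319, 0.2415]
tool_rot: [0.06, 0.998, -0.001, 0.001]
force: [0.4, -2.7, 2.7]
finger_gap: -0.0
gripper_force: 1.6
t: 16.0
tcp_pos: [0.6542, -0.1318, 0.2359]
tool_rot: [0.06, 0.998, -0.001, 0.001]
force: [-0.4, -2.6, 4.2]
finger_gap: -0.001
gripper_force: 2.1
```

```bash
python3 -m crank '[{"dp":[0,0,0.004],"delta_rot":[0,0,0],"fingers":-1},{"dp":[0,0,0.002],"delta_rot":[0,0,0],"fingers":-1},{"dp":[0,0,0],"delta_rot":[0,0,0],"fingers":-1}]'
python3 -m crank '[{"dp":[0,0,0.002],"delta_rot":[0,0,0],"fingers":-1},{"dp":[0,0,0.002],"delta_rot":[0,0,0],"fingers":-1},{"dp":[0,0,0],"delta_rot":[0,0,0],"fingers":-1}]'
```

```text
t: 16.25
tcp_pos: [0.6543, -0.1317, 0.2341]
tool_rot: [0.06, 0.998, -0.001, 0.001]
force: [-2.1, -3.6, 8.6]
finger_gap: -0.0
gripper_force: 4.5
t: 16.5
tcp_pos: [0.6543, -0.1318, 0.2336]
tool_rot: [0.06, 0.998, -0.001, 0.001]
force: [-3.3, -3.2, 14.3]
finger_gap: -0.001
gripper_force: 7.4
```

```bash
python3 -m crank '[{"dp":[0,0,0.002],"delta_rot":[0,0,0],"fingers":-1},{"dp":[0,0,0.001],"delta_rot":[0,0,0],"fingers":-1},{"dp":[0,0,0],"delta_rot":[0,0,0],"fingers":-1},{"dp":[0,0,0],"delta_rot":[0,0,0],"fingers":-1},{"dp":[0,0,0],"delta_rot":[0,0,0],"fingers":-1},{"dp":[0,0,0],"delta_rot":[0,0,0],"fingers":-1}]'
```

```text
t: 17.0
tcp_pos: [0.6543, -0.1318, 0.2332]
tool_rot: [0.06, 0.998, -0.002, 0.002]
force: [-4.0, -3.2, 18.8]
finger_gap: 0.004
gripper_force: 9.5
```

It held 19 N on the knob, with the die bearing on the panel. I'll release slowly.

```bash
python3 -m crank '[{"dp":[0,0,-0.008],"delta_rot":[0,0,0],"fingers":-1},{"dp":[0,0,-0.01],"delta_rot":[0,0,0],"fingers":-1},{"dp":[0,0,-0.01],"delta_rot":[0,0,0],"fingers":-1},{"dp":[0,0,-0.01],"delta_rot":[0,0,0],"fingers":-1},{"dp":[0,0,-0.01],"delta_rot":[0,0,0],"fingers":-1},{"dp":[0,0,-0.01],"delta_rot":[0,0,0],"fingers":-1},{"dp":[0,0,-0.02],"delta_rot":[0,0,0],"fingers":-1},{"dp":[0,0,-0.06],"delta_rot":[0,0,0],"fingers":-1},{"dp":[0,0,-0.06],"delta_rot":[0,0,0],"fingers":-1},{"dp":[0,0,0],"delta_rot":[0,0,0],"fingers":-1},{"dp":[0,0,0],"delta_rot":[0,0,0],"fingers":-1},{"dp":[0,0,0],"delta_rot":[0,0,0],"fingers":-1}]'
python3 - <<'E'
from h import *
a=[]
for n,r in (("scene",(130,310,250,470)),("side",(220,320,300,422))):
    p,d=manip.snapshot(n); a.append(cv2.resize(p[r[0]:r[1],r[2]:r[3]][:,:,::-1],(390,320),interpolation=2))
cv2.imwrite("pics/end.png",np.hstack(a))
E
```

```text
t: 18.0
tcp_pos: [0.6529, -0.1301, 0.3272]
tool_rot: [0.06, 0.998, 0.0, -0.001]
force: [-0.4, 0.5, -0.1]
finger_gap: 0.001
gripper_force: 0.0
```

View pics/end.png

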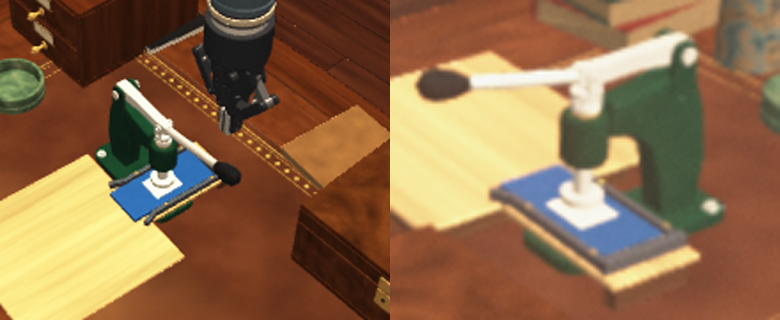

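The lever is back up (knob at (228,173) in the left half), the panel lies against the stop bar (around (650,250) in the right half), and the gripper is clear.

```bash
python3 -c "
from station import manip
print(manip.sign_off())"
```

```text
the job is handed in; nothing more can be done
None
```

I pushed the panel home against the stop, pressed the lever with about 19 N until the die bore on it, let the lever come back up, and handed the job in at about 18 s; the hand-in returned no verdict.

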